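# Seat a lens barrel in a sprung V-block and hold it pressed

## Robot

A 7-joint arm with a two-finger parallel gripper is mounted at the origin on a cart in front of the work surface, level with it; the furniture and walls round the work are solid. World frame = base frame: x ahead of the robot, y to its left, z up, the work surface at z = 0. Lengths are in m, angles in rad, forces in N, time in s.
With the tool pointing down it reaches from about 0.4 to 0.85 m from the base axis. Payload 4.5 kg.
Tool frame: the origin (TCP) lies on the centre line of the jaws, within the pads' length; the fingertips stand 11 mm ahead of it and the grasp point (between the pads) lies 8 mm behind it; x points along the fingers, y is the direction in which the jaws open and shut, and the axes are right-handed (so a half turn about x gives the same grasp; the last joint's range is limited). The gripper opens to 85 mm and grips with 20 to 120 N. Pads are 22 mm wide; open, the fingers measure 114 mm over their backs; the gripper's body (76 mm by 85 mm) begins 54 mm behind the grasp point. The pads swing forward as they close: fully open they stand 13 mm farther back than shut.
Start: joints at [-1.298, 0.689, -0.195, 1.565, 0.157, 0.902, -0.215], TCP at [0.148, 0.607, 0.242] pointing down, gripper open.
Joint ranges: [-3.01, 3.01], [-0.46, 2.08], [-1.47, 1.51], [0.13, 2.56], [-1, 4.14], [0.04, 2.09], [-2.66, 2.66]. Speed limits (rad/s): [2.57, 2.57, 3.14, 3.14, 3.14, 3.14, 3.14].

## Interface

Orientations are given as [roll, pitch, yaw] about the fixed x, y, z axes, in that order (R = Rz(yaw) Ry(pitch) Rx(roll)).
In Python, from rig import env, cams, hand_in gives the robot as it stands.
- The arm moves only by the tool move_arm, never from a script. Its argument "deltas" is a list of rows, each an object of numbers: "dx", "dy", "dz": the shift along the tool's x, y, z normalised to -1 to 1, where 1 is 0.2 m; "ax", "ay", "az": the turn, a rotation vector about the tool's x, y, z normalised to -1 to 1, where 1 is 90 degrees; "claw": the opening, from -1 (shut) to 1 (fully open), so that 0 is half open. A call has 1 to 10 rows; each row shifts and turns the commanded pose from where the row before left it, along the tool's axes as they then stand; what a row does not reach is not made up. A row lasts 1/8 s, in which the tool goes at most 62.5 mm and 10.7 degrees, less where a joint would pass 70% of its speed; a pose out of reach is approached as far as the arm can. A call with a number of a shift or a turn outside -1 to 1 is refused whole. A call with a gripper value outside its range is refused whole. The fingers move at their own pace and stop on an object; "squeeze" is the grip in N (left out, the last holds). Time passes only in rows, so rows that do not move let the fingers close. It gives the time, the measured TCP pose, the force and the opening at its end, in the units of the state.
- env.sense(): the state, without advancing time (a new reading comes with each control period).
- cams.grab_frame(name): name is "scene" or "top" or "wrist"; returns the picture (384x512x3 uint8, red, green, blue); there is no depth.
- cams.camera_model(name): a dict with "fovy" (degrees; the focal length in pixels is half the picture's height over the tangent of half this angle, whatever the lens; pixels are square), "cx", "cy" (the principal point, pixels), "cam_to_world" (4x4, takes a point from camera to world coordinates); the wrist camera has in their place "tool_from_camera" (4x4, takes a point from camera to tool coordinates, whose origin is the TCP and whose axes are the tool frame's). Camera axes: x right, y up, looking along -z (the intrinsics and any distortion apply to the point x, -y, -z); pixel columns grow to the right and rows downward; lengths in m; the calibration is good to about 2 mm. A picture is of the moment at which its call begins: read the wrist's pose just before it. camera_model takes no time and is no camera call.
- hand_in(): hands the job in, once; it reports no verdict.
The state is a dict: "t": time; "q": joint angles; "qvel": joint speeds; "effort": joint torques, N m; "position": TCP position; "ee_rot": TCP orientation; "force": force on the tool from outside, world axes, zero at the start; "ft_torque": the same for the moment, N m; "finger_gap": finger opening in m.
Only numpy, scipy, OpenCV 4.12 (cv2) and the standard library are available. Lean on these libraries where they do the work, as an engineer would, in place of code of your own. Each camera call takes 0.05 s, during which the arm holds its last target.

## Task

Take the longer of the two lens barrels out of its rest and lay it in the sprung V-block, centred endwise so that it lies on both V's. Then press the barrel down into the V until the pointer of the V-block stands between the two lines of the scale, with the barrel bearing on both faces of both V's, and finish while holding it pressed there. Leave the shorter barrel, the two dishes and the small glass bottle where they are.

Things in the scene. Friction and masses are not known exactly. Their poses are not given: they have to be found in the camera images.
- long_barrel: The longer lens barrel: aluminium cylinder, 32 mm diameter, 116 mm long, about 0.15 kg, dark knurled band at the middle, a glass lens at each end. Origin at its centre, y axis = cylinder axis. Starts lying level in a fixed grey rest, axis 42 mm above the worktop; the rest's two saddles leave 74 mm free between them at its middle, down to a floor 6 mm above the worktop.
- short_barrel: The shorter lens barrel, 24 mm in diameter and 76 mm long, of the same look, lying in a rest of its own. Origin at its centre, y along its axis. To be left alone.
- press_stand: Fixed grey base of the V-block stand, 100 (x) by 150 (y) by 14 mm. Origin at the centre of its underside, z up; the V runs along y. A scale plate (16 mm wide, top at 74 mm) stands at x = -46, y = +60 mm and has two dark lines, 59 and 53 mm above the worktop; the pointer beside it is a thin black pin on the V-block, 62 mm high when unpressed.
- v_seat (a point): Where the centre of a seated long barrel lies: 80 mm above the worktop unpressed; moves down with the V-block. y along the V, z up. The V-block is two 90 degree V's, each 22 mm long, 41 mm either side of this point along y, 60 mm free between them down to a beam 39 mm below it. V mouth 48 mm wide, 68 mm outside; tops 2 mm above this point, apex 22.6 mm below it.
- v_cradle (a joint): How far the V-block is pressed down, in m: 0 at the top stop (where it stays under the barrel's weight alone), 0.014 at the bottom stop. Pointer at the upper line: 0.003, at the lower line: 0.009. Spring rate 1.2 N per mm: pushing on the barrel with about 8 N brings it to about 0.006, 4 to 5 N to 0.003, 11 to 12 N to 0.009. (v_cradle_c0 to c3 are the four V faces.)
- petri: A round petri dish with lid, 60 mm across and 15 mm high, standing on the worktop; origin at the centre of its underside. To be left alone.
- weigh_bottle: A small glass weighing bottle with lid, 42 mm across and 58 mm high, standing on the worktop; origin at the centre of its underside. To be left alone.
- weigh_boat: A square white weighing dish, 62 mm wide and 16 mm high, on the worktop; origin at the centre of its underside. To be left alone.

How it is judged:
By the outcome, as a careful person would: the job done as asked, in the order asked, and still so for the second after the job is handed in, while the arm keeps its last pose, push and grip.
It also fails if it takes over 48 s, if anything falls off the work surface, if the arm or the gripper's body presses on something with over 40 N, if the wrist force passes 120 N, or if a joint passes its speed limit or range.

## Working session

There is one attempt and no reset: what is moved stays moved. The work goes in short steps, Python scripts to look and compute and a tool call to move; the robot and the scene stay as the last step left them, time stands still between calls to the robot, and variables do not carry over. Pictures are saved under pics/ and viewed, and the job is handed in when it is done.

Besides the shell and the picture viewer there is one more tool, called in YAML: its name, and indented under it one key for each argument. move_arm: Moves the arm, as the interface text tells. Scaled input: -1 to 1 covers 0.2 m each way for a shift and 90 degrees each way for a turn. Its arguments: {"type":"object","properties":{"deltas":{"type":"array"},"squeeze":{"type":"number"}},"required":["deltas"]}

```bash
ls; mkdir -p pics
python3 - <<'E'
from rig import env,cams
import cv2,json
s=env.sense(); print(s)
for n in ["scene","top","wrist"]:
    im=cams.grab_frame(n); cv2.imwrite(f"pics/{n}0.png",im[:,:,::-1]); print(n,cams.camera_model(n))
E
```

```text
pics
{'t': 0.0, 'q': array([-1.29823003,  0.68998091, -0.19453674,  1.56638724,  0.1572884 ,
        0.90247202, -0.21510905]), 'qvel': array([-0.00036708, -0.00044739,  0.00031849, -0.00089955, -0.00038997,
        0.00045853,  0.00031233]), 'effort': array([ 1.57083959e-04, -5.39615571e+01, -1.26672540e+00, -1.58542871e+01,
        8.96532816e-03,  9.54027608e-03,  7.22165794e-06]), 'position': array([0.14769557, 0.60663593, 0.241475  ]), 'ee_rot': array([-1.51151435,  1.56894073, -1.75018962]), 'force': array([-0.70166881,  0.68599351, -0.00400622]), 'ft_torque': array([ 0.00566945,  0.00416765, -0.0029373 ]), 'finger_gap': 0.08536109522551577}
scene {'fovy': 52.35802314585246, 'cx': 256.5861134766619, 'cy': 199.37530296864918, 'cam_to_world': array([[ 0.62441254,  0.61427123, -0.48247263,  0.14373615],
       [-0.78087673,  0.47632301, -0.40416323, -0.39949363],
       [-0.01845303,  0.62911624,  0.77709217,  0.81211575],
       [ 0.        ,  0.        ,  0.        ,  1.        ]])}
top {'fovy': 45.385213514024656, 'cx': 259.2354024243448, 'cy': 194.3616884134563, 'cam_to_world': array([[ 0.01238745,  0.99902972, -0.04226301,  0.53548564],
       [-0.99991461,  0.01220037, -0.00468162, -0.01461636],
       [-0.00416145,  0.0423174 ,  0.99909555,  1.37893507],
       [ 0.        ,  0.        ,  0.        ,  1.        ]])}
wrist {'fovy': 66.81064377772908, 'cx': 253.85492712284963, 'cy': 185.25551013479318, 'tool_from_camera': array([[ 1.17414603e-03,  2.87567573e-01, -9.57759632e-01,
        -1.31570000e-01],
       [ 9.99999235e-01, -7.10063183e-04,  1.01273216e-03,
         1.02156659e-03],
       [-3.88840923e-04, -9.57760088e-01, -2.87568186e-01,
        -7.32330195e-02],
       [ 0.00000000e+00,  0.00000000e+00,  0.00000000e+00,
         1.00000000e+00]])}
```

View pics/scene0.png

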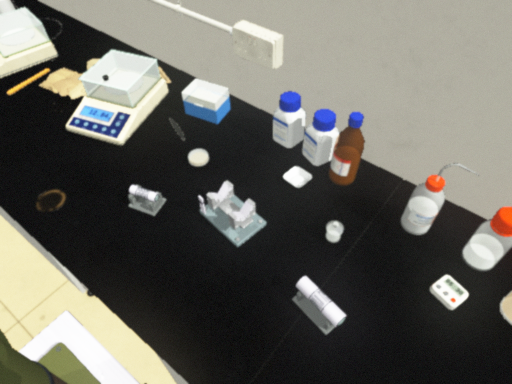

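View pics/top0.png

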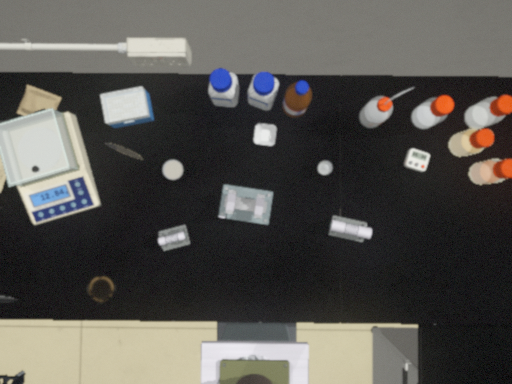

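View pics/wrist0.png

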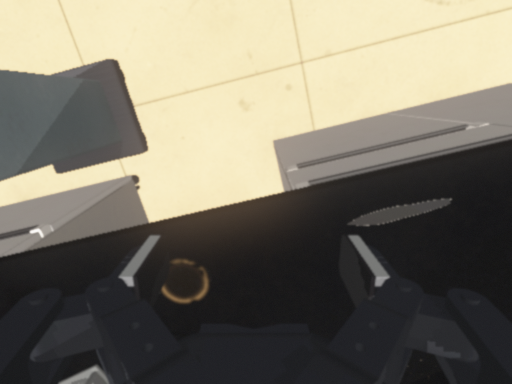

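The scene and top views show the long barrel at top pixel (351,229), the V stand at (246,204) and the short barrel at (174,238). The petri dish is at (172,170), the boat at (265,135) and the bottle at (325,168). I'll enlarge these areas.

Run:
```python
import cv2,numpy as np
t=cv2.imread("pics/top0.png"); s=cv2.imread("pics/scene0.png")
f=lambda im,x,y,w,h,k:cv2.resize(im[y:y+h,x:x+w],None,fx=k,fy=k,interpolation=cv2.INTER_CUBIC)
a=f(t,205,170,90,65,4.4);b=f(t,310,200,90,65,4.4)
c=f(s,185,170,90,80,4.4);d=f(s,280,260,90,80,4.4)
cv2.imwrite("pics/crop1.png",np.hstack([a,b]));cv2.imwrite("pics/crop2.png",np.hstack([c,d]))
```

```text
(no output)
```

View pics/crop1.png

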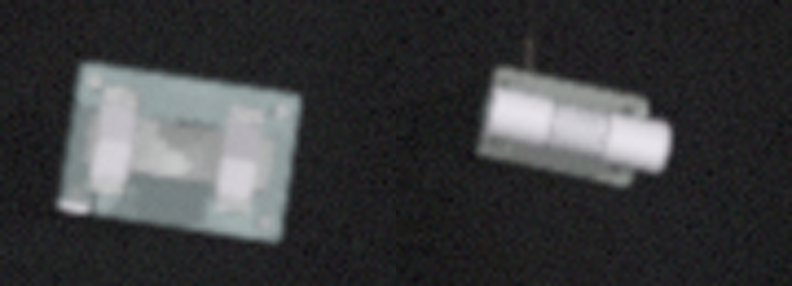

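View pics/crop2.png

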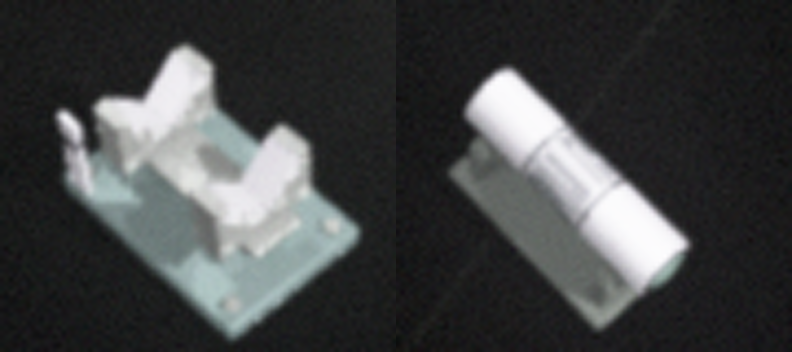

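```bash
cat > h.py <<'E'
import cv2,numpy as np
from scipy.spatial.transform import Rotation as R
def K(m): f=192/np.tan(np.radians(m["fovy"])/2); return f,m["cx"],m["cy"]
def ray(m,px,T=None):
    T=m["cam_to_world"] if T is None else T
    f,cx,cy=K(m); px=np.atleast_2d(px).astype(float)
    d=np.c_[(px[:,0]-cx)/f,-(px[:,1]-cy)/f,-np.ones(len(px))]@T[:3,:3].T
    return T[:3,3],d
def onz(m,px,z,T=None):
    o,d=ray(m,px,T); return o+d*((z-o[2])/d[:,2])[:,None]
def toolT(s):
    T=np.eye(4);T[:3,:3]=R.from_euler('xyz',s["ee_rot"]).as_matrix();T[:3,3]=s["position"];return T
def wristT(s,m): return toolT(s)@m["tool_from_camera"]
def proj(m,P,T=None):
    T=m["cam_to_world"] if T is None else T
    f,cx,cy=K(m);p=(np.atleast_2d(P)-T[:3,3])@T[:3,:3]
    return np.c_[cx+f*p[:,0]/-p[:,2],cy-f*p[:,1]/-p[:,2]]
E
python3 - <<'E'
from h import *
from rig import cams
for n,bx,sx in (("top",(318,210,60,40),(213,175,68,60)),("scene",(288,270,65,65),None)):
    im=cv2.imread(f"pics/{n}0.png"); g=cv2.cvtColor(im,cv2.COLOR_BGR2GRAY); m=cams.camera_model(n)
    for bb,th,z in ((bx,165,.042),(sx,90,.014)):
        if bb is None: continue
        x,y,w,h=bb; mk=(g[y:y+h,x:x+w]>th).astype(np.uint8)
        mk=cv2.morphologyEx(mk,cv2.MORPH_CLOSE,np.ones((5,5),np.uint8))
        c=max(cv2.findContours(mk,0,cv2.CHAIN_APPROX_NONE)[0],key=cv2.contourArea)
        r=cv2.minAreaRect(c); b=cv2.boxPoints(r)+[x,y]
        P=onz(m,b,z); print(n,z,b.round(1).tolist()); print(P.round(4).tolist(),"mean",P.mean(0).round(4), "sides",np.linalg.norm(P-np.roll(P,1,0),axis=1).round(4))
E
```

```text
top 0.042 [[330.2, 228.9], [332.4, 219.1], [372.3, 228.0], [370.2, 237.8]]
[[0.4941, -0.2157, 0.042], [0.5227, -0.2219, 0.042], [0.4984, -0.3378, 0.042], [0.4699, -0.3315, 0.042]] mean [ 0.4963 -0.2767  0.042 ] sides [0.1183 0.0293 0.1184 0.0293]
top 0.014 [[217.6, 217.5], [222.8, 183.2], [273.2, 190.9], [268.0, 225.1]]
[[0.523, 0.1145, 0.014], [0.6251, 0.1007, 0.014], [0.6042, -0.0497, 0.014], [0.5022, -0.0355, 0.014]] mean [0.5636 0.0325 0.014 ] sides [0.1514 0.1031 0.1519 0.103 ]
scene 0.042 [[294.5, 284.5], [305.0, 274.0], [346.5, 315.5], [336.0, 326.0]]
[[0.4878, -0.2107, 0.042], [0.5226, -0.2143, 0.042], [0.4965, -0.3337, 0.042], [0.4646, -0.3284, 0.042]] mean [ 0.4928 -0.2718  0.042 ] sides [0.1199 0.035  0.1222 0.0324]
```

```bash
cat >> h.py <<'E'
def goalR(psi,flip=1):
    # tool x down; barrel axis yaw psi (axis = (-sin,cos)); tool y across
    x=np.array([0,0,-1.]); z=flip*np.array([-np.sin(psi),np.cos(psi),0]); return np.c_[x,np.cross(z,x),z]
def delta(s,P,Rg):
    T=toolT(s); d=T[:3,:3].T@(np.array(P)-s["position"]); w=R.from_matrix(T[:3,:3].T@Rg).as_rotvec()
    return (d/.2).round(3),(w/(np.pi/2)).round(3)
E
python3 - <<'E'
from h import *
from rig import env
s=env.sense();T=toolT(s);print(T.round(3))
for f in (1,-1):
  Rg=goalR(np.radians(-11.9),f);print(Rg.round(2)); print(delta(s,[.495,-.2755,.24],Rg))
E
```

```text
[[-0.     0.236  0.972  0.148]
 [-0.001  0.972 -0.236  0.607]
 [-1.    -0.001  0.     0.242]
 [ 0.     0.     0.     1.   ]]
[[ 0.   -0.98  0.21]
 [ 0.    0.21  0.98]
 [-1.    0.    0.  ]]
(array([ 0.014, -3.876,  2.73 ]), array([-1.02e+00, -1.00e-03,  1.00e-03]))
[[ 0.    0.98 -0.21]
 [ 0.   -0.21 -0.98]
 [-1.    0.   -0.  ]]
(array([ 0.014, -3.876,  2.73 ]), array([0.98 , 0.001, 0.001]))
```

```bash
cat >> h.py <<'E'
import json
def rows(s,pts,rots,nd=3,extra={}):
    T=toolT(s); Rc=T[:3,:3]; p=np.array(s["position"]); out=[]
    for P,Rg in zip(pts,rots):
        d=(Rc.T@(np.array(P)-p)/.2).round(nd); w=(R.from_matrix(Rc.T@Rg).as_rotvec()/(np.pi/2)).round(nd)
        p=p+Rc@d*.2; Rc=Rc@R.from_rotvec(w*np.pi/2).as_matrix()
        r={k:float(v) for k,v in zip(("dx","dy","dz","ax","ay","az"),(*d,*w)) if abs(v)>1e-9}; r.update(extra); out.append(r)
    return out
def show(rs):
    for i in range(0,len(rs),10): print(json.dumps(rs[i:i+10])); print()
E
python3 - <<'E'
from h import *
from rig import env
s=env.sense();T=toolT(s)
p=s["position"]; g=np.array([.495,-.2755,.24])
a0,a1=np.arctan2(p[1],p[0]),np.arctan2(g[1],g[0]); r0,r1=np.hypot(*p[:2]),np.hypot(*g[:2])
n=20;Rg=goalR(np.radians(-11.9),-1); w=R.from_matrix(T[:3,:3].T@Rg).as_rotvec()
pts=[];rots=[]
for i in range(1,n+1):
    u=i/n;a=a0+(a1-a0)*u;r=r0+(r1-r0)*u
    pts.append([r*np.cos(a),r*np.sin(a),p[2]+(.24-p[2])*u]);rots.append(T[:3,:3]@R.from_rotvec(w*u).as_matrix())
show(rows(s,pts,rots))
E
```

```text
[{"dy": -0.028, "dz": 0.286, "ax": 0.049}, {"dx": 0.001, "dy": -0.032, "dz": 0.283, "ax": 0.049}, {"dx": 0.001, "dy": -0.036, "dz": 0.282, "ax": 0.049}, {"dy": -0.04, "dz": 0.28, "ax": 0.049}, {"dx": 0.001, "dy": -0.044, "dz": 0.278, "ax": 0.049}, {"dy": -0.048, "dz": 0.276, "ax": 0.049}, {"dx": 0.001, "dy": -0.052, "dz": 0.274, "ax": 0.049}, {"dx": 0.001, "dy": -0.056, "dz": 0.272, "ax": 0.049}, {"dy": -0.06, "dz": 0.27, "ax": 0.049}, {"dx": 0.001, "dy": -0.064, "dz": 0.267, "ax": 0.049}]

[{"dx": 0.001, "dy": -0.068, "dz": 0.265, "ax": 0.049}, {"dx": 0.001, "dy": -0.071, "dz": 0.263, "ax": 0.049, "ay": 0.001}, {"dy": -0.075, "dz": 0.26, "ax": 0.049}, {"dy": -0.078, "dz": 0.258, "ax": 0.049}, {"dx": 0.001, "dy": -0.082, "dz": 0.255, "ax": 0.049}, {"dy": -0.085, "dz": 0.253, "ax": 0.049}, {"dx": 0.001, "dy": -0.089, "dz": 0.25, "ax": 0.049}, {"dy": -0.092, "dz": 0.248, "ax": 0.049, "az": 0.001}, {"dx": 0.001, "dy": -0.096, "dz": 0.245, "ax": 0.049}, {"dy": -0.099, "dz": 0.242, "ax": 0.049}]
```

move_arm:
  deltas:
    - {"dy": -0.03, "dz": 0.285, "ax": 0.05, "claw": 1}
    - {"dy": -0.03, "dz": 0.285, "ax": 0.05}
    - {"dy": -0.035, "dz": 0.28, "ax": 0.05}
    - {"dy": -0.04, "dz": 0.28, "ax": 0.05}
    - {"dy": -0.045, "dz": 0.28, "ax": 0.05}
    - {"dy": -0.05, "dz": 0.275, "ax": 0.05}
    - {"dy": -0.05, "dz": 0.275, "ax": 0.05}
    - {"dy": -0.055, "dz": 0.27, "ax": 0.05}
    - {"dy": -0.06, "dz": 0.27, "ax": 0.05}
    - {"dy": -0.065, "dz": 0.27, "ax": 0.05}

```text
schema error: expected keys dx, dy, dz, ax, ay, az, claw
```

All seven keys are required in every row.

move_arm:
  deltas:
    - {"dx": 0, "dy": -0.03, "dz": 0.285, "ax": 0.05, "ay": 0, "az": 0, "claw": 1}
    - {"dx": 0, "dy": -0.03, "dz": 0.285, "ax": 0.05, "ay": 0, "az": 0, "claw": 1}
    - {"dx": 0, "dy": -0.035, "dz": 0.28, "ax": 0.05, "ay": 0, "az": 0, "claw": 1}
    - {"dx": 0, "dy": -0.04, "dz": 0.28, "ax": 0.05, "ay": 0, "az": 0, "claw": 1}
    - {"dx": 0, "dy": -0.045, "dz": 0.28, "ax": 0.05, "ay": 0, "az": 0, "claw": 1}
    - {"dx": 0, "dy": -0.05, "dz": 0.275, "ax": 0.05, "ay": 0, "az": 0, "claw": 1}
    - {"dx": 0, "dy": -0.05, "dz": 0.275, "ax": 0.05, "ay": 0, "az": 0, "claw": 1}
    - {"dx": 0, "dy": -0.055, "dz": 0.27, "ax": 0.05, "ay": 0, "az": 0, "claw": 1}
    - {"dx": 0, "dy": -0.06, "dz": 0.27, "ax": 0.05, "ay": 0, "az": 0, "claw": 1}
    - {"dx": 0, "dy": -0.065, "dz": 0.27, "ax": 0.05, "ay": 0, "az": 0, "claw": 1}

```text
t: 1.4
position: [0.5437, 0.2347, 0.2421]
ee_rot: [1.858, 1.571, 0.831]
force: [0.3, 0.3, -0.8]
finger_gap: 0.0856
```

```bash
cat > snap.py <<'E'
import sys
from h import *
from rig import env,cams
import pickle
s=env.sense(); im=cams.grab_frame("wrist"); n=sys.argv[1]
cv2.imwrite(f"pics/{n}.png",im[:,:,::-1]); pickle.dump(s,open(f"pics/{n}.pkl","wb"))
print(s["t"],s["position"].round(4),s["ee_rot"].round(4))
E
python3 snap.py w1
```

```text
1.4 [0.5437 0.2347 0.2421] [1.858  1.5706 0.8314]
```

View pics/w1.png

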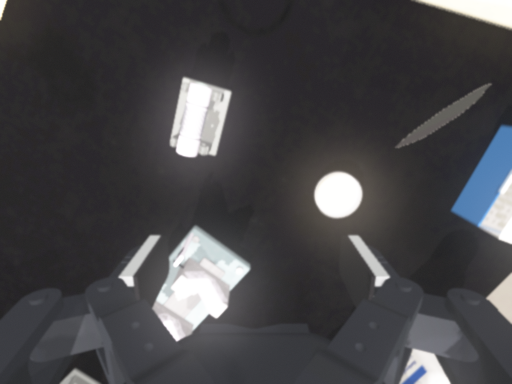

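The w1 view shows the short barrel at (200,117), the petri dish at (338,195) and part of the stand at the bottom. Next I'll continue to the long barrel.

move_arm:
  deltas:
    - {"dx": 0, "dy": -0.07, "dz": 0.265, "ax": 0.05, "ay": 0, "az": 0, "claw": 1}
    - {"dx": 0, "dy": -0.07, "dz": 0.265, "ax": 0.05, "ay": 0, "az": 0, "claw": 1}
    - {"dx": 0, "dy": -0.075, "dz": 0.26, "ax": 0.05, "ay": 0, "az": 0, "claw": 1}
    - {"dx": 0, "dy": -0.08, "dz": 0.26, "ax": 0.05, "ay": 0, "az": 0, "claw": 1}
    - {"dx": 0, "dy": -0.08, "dz": 0.255, "ax": 0.05, "ay": 0, "az": 0, "claw": 1}
    - {"dx": 0, "dy": -0.085, "dz": 0.255, "ax": 0.05, "ay": 0, "az": 0, "claw": 1}
    - {"dx": 0, "dy": -0.09, "dz": 0.25, "ax": 0.05, "ay": 0, "az": 0, "claw": 1}
    - {"dx": 0, "dy": -0.09, "dz": 0.25, "ax": 0.05, "ay": 0, "az": 0, "claw": 1}
    - {"dx": 0, "dy": -0.1, "dz": 0.24, "ax": 0.04, "ay": 0, "az": 0, "claw": 1}
    - {"dx": 0, "dy": -0.1, "dz": 0.24, "ax": 0.04, "ay": 0, "az": 0, "claw": 1}

```text
t: 2.7
position: [0.4801, -0.2776, 0.2421]
ee_rot: [-2.934, 1.571, 1.57]
force: [0.7, -0.7, 0.4]
finger_gap: 0.0856
```

```bash
python3 snap.py w2
```

```text
2.7 [ 0.4801 -0.2776  0.2421] [-2.9336  1.5707  1.5699]
```

View pics/w2.png

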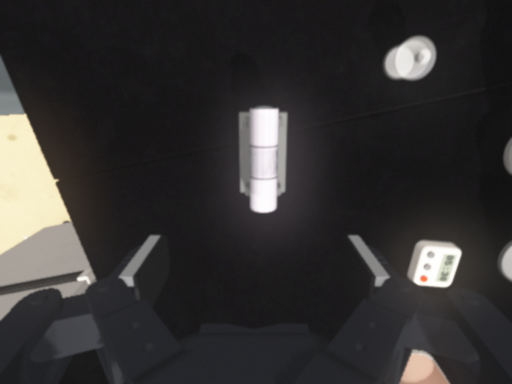

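```bash
cat > barrel.py <<'E'
import sys,pickle
from h import *
from rig import cams
n,x,y,w,h,zt=sys.argv[1],*map(int,sys.argv[2:6]),float(sys.argv[6])
im=cv2.imread(f"pics/{n}.png");s=pickle.load(open(f"pics/{n}.pkl","rb"));m=cams.camera_model("wrist");T=wristT(s,m)
g=cv2.cvtColor(im,cv2.COLOR_BGR2GRAY).astype(float)
L=[]
for r in range(y,y+h):
    c=np.where(g[r,x:x+w]>200)[0]
    if len(c): L.append((r,x+c[0]-.5,x+c[-1]+.5)); 
L=np.array(L);wd=L[:,2]-L[:,1];ok=abs(wd-np.median(wd))<2.5;L=L[ok]
cc=np.polyfit(L[:,0],(L[:,1]+L[:,2])/2,1)
print("rows",L[0,0],L[-1,0],"width",np.median(wd),"centre col",np.polyval(cc,[L[0,0],L[-1,0]]))
prof=[cv2.getRectSubPix(g.astype(np.float32),(9,1),(float(np.polyval(cc,r)),float(r))).mean() for r in range(y,y+h)]
print([(y+i,int(v)) for i,v in enumerate(prof)])
E
python3 barrel.py w2 235 104 55 112 .058
python3 -c "
import cv2
a=cv2.imread('pics/w2.png')[95:220,225:305];cv2.imwrite('pics/w2c.png',cv2.resize(a,None,fx=4.6,fy=4.6,interpolation=2))"
```

```text
rows 110.0 208.0 width 23.0 centre col [265.86386224 263.7852928 ]
[(104, 50), (105, 68), (106, 98), (107, 125), (108, 164), (109, 221), (110, 246), (111, 251), (112, 251), (113, 251), (114, 250), (115, 250), (116, 249), (117, 249), (118, 249), (119, 249), (120, 249), (121, 249), (122, 249), (123, 249), (124, 249), (125, 249), (126, 249), (127, 249), (128, 249), (129, 249), (130, 249), (131, 250), (132, 249), (133, 249), (134, 249), (135, 249), (136, 249), (137, 249), (138, 249), (139, 249), (140, 249), (141, 249), (142, 249), (143, 249), (144, 248), (145, 241), (146, 219), (147, 200), (148, 225), (149, 241), (150, 242), (151, 240), (152, 238), (153, 238), (154, 239), (155, 239), (156, 239), (157, 239), (158, 239), (159, 239), (160, 239), (161, 238), (162, 238), (163, 238), (164, 237), (165, 237), (166, 236), (167, 236), (168, 235), (169, 235), (170, 235), (171, 234), (172, 234), (173, 235), (174, 235), (175, 238), (176, 240), (177, 235), (178, 214), (179, 208), (180, 235), (181, 247), (182, 250), (183, 250), (184, 250), (185, 250), (186, 250), (187, 251), (188, 251), (189, 250), (190, 250), (191, 250), (192, 251), (193, 251), (194, 251), (195, 251), (196, 251), (197, 251), (198, 252), (199, 252), (200, 252), (201, 252), (202, 252), (203, 252), (204, 252), (205, 252), (206, 252), (207, 252), (208, 252), (209, 252), (210, 251), (211, 238), (212, 178), (213, 95), (214, 56), (215, 54)]
```

View pics/w2c.png

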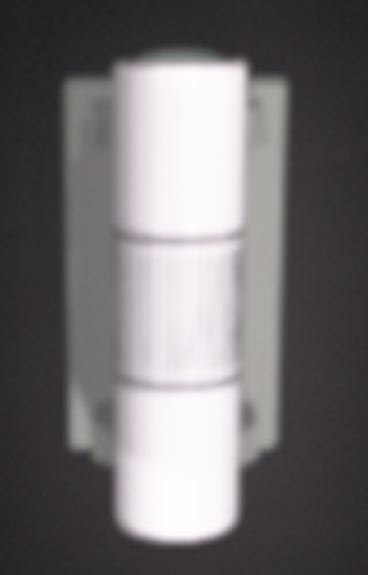

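Run:
```python
from h import *
import pickle
from rig import cams
im=cv2.imread("pics/w2.png");s=pickle.load(open("pics/w2.pkl","rb"));m=cams.camera_model("wrist");T=wristT(s,m)
g=cv2.cvtColor(im,cv2.COLOR_BGR2GRAY).astype(float)
# steepest edges each side
E=[]
for r in list(range(114,143))+list(range(184,205)):
    d=np.gradient(cv2.GaussianBlur(g[r:r+1],(3,1),0)[0])
    l=244+np.argmax(d[244:257]); rr=270+np.argmin(d[270:284]); E.append((r,l,rr))
E=np.array(E); c=np.polyfit(E[:,0],(E[:,1]+E[:,2])/2,1);print("width",np.median(E[:,2]-E[:,1]))
f=lambda r:[np.polyval(c,r),r]
print(f(109),f(212))
P=onz(m,[f(108.8),f(147),f(178.6),f(212)],.058,T);print(P.round(4)); 
print("len",np.linalg.norm(P[0]-P[3]),"mid",(P[0]+P[3])/2,(P[1]+P[2])/2)
A=onz(m,[f(108.8),f(212)],.045,T);v=A[0]-A[1];print("yaw",np.degrees(np.arctan2(-v[0],v[1])), "axis line",A)
```

```text
width 26.0
[np.float64(264.37061498049985), 109] [np.float64(262.82602287879854), 212]
[[ 0.504  -0.2183  0.058 ]
 [ 0.4954 -0.2577  0.058 ]
 [ 0.4879 -0.2926  0.058 ]
 [ 0.4793 -0.332   0.058 ]]
len 0.11630469065408383 mid [ 0.49164795 -0.27517719  0.058     ] [ 0.49165542 -0.27514277  0.058     ]
yaw -12.241748294744337 axis line [[ 0.50433269 -0.21889401  0.045     ]
 [ 0.47865611 -0.33723534  0.045     ]]
```

The wrist measurement gives a barrel length of 116.3 mm (116 expected). The centre is at (0.492,-0.275) and the yaw is -12.2°, and the top view agrees within 4 mm. I'll align and then descend.

Run:
```python
from h import *
from rig import env
s=env.sense();print(delta(s,[.4925,-.2752,.034],goalR(np.radians(-12.1),-1)))
```

```text
(array([ 1.041,  0.081, -0.081]), array([-0.007,  0.005,  0.002]))
```

Run:
```python
from h import *
from rig import env
s=env.sense();print(s["position"],toolT(s).round(4), delta(s,[.4925,-.2752,s["position"][2]],goalR(np.radians(-12.1),-1)))
```

```text
[ 0.47414548 -0.28607901  0.24237479] [[-0.0044  0.9754 -0.2203  0.4741]
 [-0.0063 -0.2203 -0.9754 -0.2861]
 [-1.     -0.0029  0.0071  0.2424]
 [ 0.      0.      0.      1.    ]] (array([-0.001,  0.078, -0.073]), array([-0.007,  0.005,  0.002]))
```

move_arm:
  deltas:
    - {"dx": 0, "dy": 0.08, "dz": -0.075, "ax": -0.007, "ay": 0, "az": 0, "claw": 1}
    - {"dx": 0, "dy": 0, "dz": 0, "ax": 0, "ay": 0, "az": 0, "claw": 1}
    - {"dx": 0, "dy": 0, "dz": 0, "ax": 0, "ay": 0, "az": 0, "claw": 1}
    - {"dx": 0, "dy": 0, "dz": 0, "ax": 0, "ay": 0, "az": 0, "claw": 1}

```text
t: 3.25
position: [0.4993, -0.2646, 0.2422]
ee_rot: [-1.551, 1.57, 2.966]
force: [0.5, -0.2, -0.1]
finger_gap: 0.0856
```

```bash
python3 snap.py w3
cat > meas.py <<'E'
from h import *
import pickle,sys
from rig import cams,env
n=sys.argv[1];zt=float(sys.argv[2])
im=cv2.imread(f"pics/{n}.png");s=pickle.load(open(f"pics/{n}.pkl","rb"));m=cams.camera_model("wrist");T=wristT(s,m)
g=cv2.cvtColor(im,cv2.COLOR_BGR2GRAY)
mk=(g>195).astype(np.uint8);mk=cv2.morphologyEx(mk,cv2.MORPH_CLOSE,np.ones((7,7),np.uint8))
for c in cv2.findContours(mk,0,cv2.CHAIN_APPROX_NONE)[0]:
    if cv2.contourArea(c)<1200: continue
    b=cv2.boxPoints(cv2.minAreaRect(c)); P=onz(m,b,zt,T);sd=np.linalg.norm(P-np.roll(P,1,0),axis=1)
    i=np.argmax(sd); v=P[i]-P[i-1]; v=v*np.sign(v[1])
    print(b.round(1).tolist(),P.mean(0).round(4),sd.round(4),"yaw",np.degrees(np.arctan2(-v[0],v[1])).round(2))
print(env.sense()["position"])
E
python3 meas.py w3 .058
```

```text
3.25 [ 0.4993 -0.2646  0.2422] [-1.5508  1.5702  2.9659]
[[394.70001220703125, 282.8999938964844], [407.1000061035156, 245.6999969482422], [447.8999938964844, 259.29998779296875], [435.5, 296.5]] [ 0.6777 -0.4355  0.058 ] [0.0586 0.0528 0.056  0.0541] yaw 58.64
[[238.0, 224.0], [238.0, 124.0], [272.0, 124.0], [272.0, 224.0]] [ 0.4984 -0.2754  0.058 ] [0.0401 0.1159 0.0362 0.1159] yaw -10.16
[[-0.0, 117.0], [57.0, 117.0], [57.0, 253.0], [0.0, 253.0]] [ 0.2425 -0.2407  0.058 ] [0.1667 0.0603 0.1647 0.0695] yaw -25.3
[[366.1000061035156, 73.80000305175781], [406.20001220703125, 49.70000076293945], [424.3999938964844, 80.0], [384.20001220703125, 104.0999984741211]] [ 0.6587 -0.2003  0.058 ] [0.0371 0.0436 0.0364 0.0447] yaw -69.19
[ 0.49926395 -0.26478484  0.24221137]
```

View pics/w3.png

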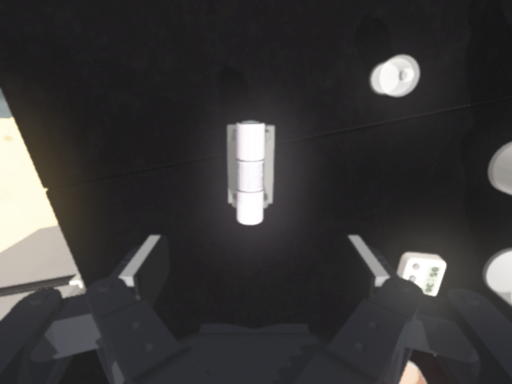

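The barrel is at about (250,172) and the arm has settled. The mask picked up part of the rest, so I'll use edges instead.

```bash
cat > edge.py <<'E'
# edge.py name r0 r1 l0 l1 q0 q1 ztop zaxis : barrel roughly upright in picture
from h import *
import pickle,sys
from rig import cams,env
n=sys.argv[1];r0,r1,l0,l1,q0,q1=map(int,sys.argv[2:8]);zt,za=map(float,sys.argv[8:10])
im=cv2.imread(f"pics/{n}.png");s=pickle.load(open(f"pics/{n}.pkl","rb"));m=cams.camera_model("wrist");T=wristT(s,m)
g=cv2.GaussianBlur(cv2.cvtColor(im,cv2.COLOR_BGR2GRAY).astype(float),(0,0),.8)
gx=np.gradient(g,axis=1)
E=np.array([(r,l0+np.argmax(gx[r,l0:l1]),q0+np.argmin(gx[r,q0:q1])) for r in range(r0+6,r1-8)])
def rob(x,y):
    k=np.ones(len(x),bool)
    for _ in range(4): p=np.polyfit(x[k],y[k],1); k=abs(np.polyval(p,x)-y)<1.5
    return p
pl,pr=rob(E[:,0],E[:,1]),rob(E[:,0],E[:,2]); c=(pl+pr)/2
print("left",np.polyval(pl,[r0,r1]),"right",np.polyval(pr,[r0,r1]))
mid=np.polyval(c,(r0+r1)/2); col=g[:,int(mid)-3:int(mid)+4].mean(1); gy=np.gradient(col)
a=r0-8+np.argmax(gy[r0-8:r0+9]); b=r1-8+np.argmin(gy[r1-8:r1+9]); print("ends",a,b)
f=lambda r:[np.polyval(c,r),r]
P=onz(m,[f(a),f(b)],zt,T); A=onz(m,[f(a),f(b)],za,T); v=A[0]-A[1]
print("len",np.linalg.norm(P[0]-P[1]).round(4),"mid",((P[0]+P[1])/2).round(4),"mid(axisplane)",A.mean(0).round(4),"yaw",np.degrees(np.arctan2(-v[0],v[1])).round(2))
w=onz(m,[[np.polyval(pl,150),150],[np.polyval(pr,150),150]],za,T);print("width",np.linalg.norm(w[0]-w[1]))
E
python3 edge.py w3 124 223 231 244 257 271 .058 .045
```

```text
left [237.37120152 238.16571313] right [263.75983707 262.07638943]
ends 124 225
len 0.1172 mid [ 0.4932 -0.275   0.058 ] mid(axisplane) [ 0.4923 -0.2784  0.045 ] yaw -11.64
width 0.029285318947635162
```

Run:
```python
from h import *
from rig import env
s=env.sense();print(delta(s,[.493,-.275,.034],goalR(np.radians(-11.9),-1)),toolT(s)[:3,:3].round(4))
```

```text
(array([ 1.041, -0.02 ,  0.056]), array([0.007, 0.   , 0.   ])) [[-5.000e-04  9.808e-01 -1.948e-01]
 [ 0.000e+00 -1.948e-01 -9.808e-01]
 [-1.000e+00 -5.000e-04  1.000e-04]]
```

move_arm:
  deltas:
    - {"dx": 0.1, "dy": -0.02, "dz": 0.056, "ax": 0.007, "ay": 0, "az": 0, "claw": 1}
    - {"dx": 0.2, "dy": 0, "dz": 0, "ax": 0, "ay": 0, "az": 0, "claw": 1}
    - {"dx": 0.2, "dy": 0, "dz": 0, "ax": 0, "ay": 0, "az": 0, "claw": 1}
    - {"dx": 0.2, "dy": 0, "dz": 0, "ax": 0, "ay": 0, "az": 0, "claw": 1}
    - {"dx": 0.15, "dy": 0, "dz": 0, "ax": 0, "ay": 0, "az": 0, "claw": 1}
    - {"dx": 0.1, "dy": 0, "dz": 0, "ax": 0, "ay": 0, "az": 0, "claw": 1}
    - {"dx": 0.06, "dy": 0, "dz": 0, "ax": 0, "ay": 0, "az": 0, "claw": 1}
    - {"dx": 0.03, "dy": 0, "dz": 0, "ax": 0, "ay": 0, "az": 0, "claw": 1}
    - {"dx": 0, "dy": 0, "dz": 0, "ax": 0, "ay": 0, "az": 0, "claw": 1}

```text
t: 4.42
position: [0.4935, -0.2753, 0.0344]
ee_rot: [1.259, 1.571, -0.519]
force: [0.5, -0.6, 0.5]
finger_gap: 0.0856
```

```bash
python3 snap.py w4
```

```text
4.425 [ 0.4935 -0.2753  0.0344] [ 1.259   1.5705 -0.5192]
```

View pics/w4.png

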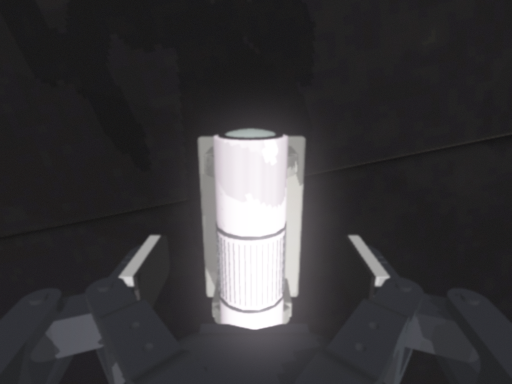

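The barrel is centred between the jaws at col 251, with band lines at rows 234 and 304. I'll check its position lengthwise.

Run:
```python
from h import *
import pickle
from rig import cams
s=pickle.load(open("pics/w4.pkl","rb"));m=cams.camera_model("wrist");T=wristT(s,m)
P=onz(m,[[251,136],[251,238],[251,307]],.058,T);print(P.round(4)); Ti=np.linalg.inv(toolT(s))
print((P@Ti[:3,:3].T+Ti[:3,3]).round(4))
```

```text
[[ 0.5049 -0.2158  0.058 ]
 [ 0.4963 -0.2564  0.058 ]
 [ 0.4892 -0.2895  0.058 ]]
[[-0.0236 -0.0011 -0.0606]
 [-0.0236 -0.0012 -0.019 ]
 [-0.0236 -0.0013  0.0147]]
```

move_arm:
  deltas:
    - {"dx": 0, "dy": -0.006, "dz": -0.011, "ax": 0, "ay": 0, "az": 0, "claw": 1}
    - {"dx": 0, "dy": 0, "dz": 0, "ax": 0, "ay": 0, "az": 0, "claw": 0}
    - {"dx": 0, "dy": 0, "dz": 0, "ax": 0, "ay": 0, "az": 0, "claw": -1}
    - {"dx": 0, "dy": 0, "dz": 0, "ax": 0, "ay": 0, "az": 0, "claw": -1}
    - {"dx": 0, "dy": 0, "dz": 0, "ax": 0, "ay": 0, "az": 0, "claw": -1}
    - {"dx": 0, "dy": 0, "dz": 0, "ax": 0, "ay": 0, "az": 0, "claw": -1}
    - {"dx": 0, "dy": 0, "dz": 0, "ax": 0, "ay": 0, "az": 0, "claw": -1}
    - {"dx": 0, "dy": 0, "dz": 0, "ax": 0, "ay": 0, "az": 0, "claw": -1}
  squeeze: 40

```text
t: 5.48
position: [0.4927, -0.2728, 0.0345]
ee_rot: [1.709, 1.571, -0.069]
force: [-1.4, 0.6, 5.1]
finger_gap: 0.0309
```

move_arm:
  deltas:
    - {"dx": -0.03, "dy": 0, "dz": 0, "ax": 0, "ay": 0, "az": 0, "claw": -1}
    - {"dx": -0.07, "dy": 0, "dz": 0, "ax": 0, "ay": 0, "az": 0, "claw": -1}
    - {"dx": -0.15, "dy": 0, "dz": 0, "ax": 0, "ay": 0, "az": 0, "claw": -1}
    - {"dx": -0.2, "dy": 0, "dz": 0, "ax": 0, "ay": 0, "az": 0, "claw": -1}
    - {"dx": -0.2, "dy": 0, "dz": 0, "ax": 0, "ay": 0, "az": 0, "claw": -1}
    - {"dx": -0.2, "dy": 0, "dz": 0, "ax": 0, "ay": 0, "az": 0, "claw": -1}
    - {"dx": 0, "dy": 0, "dz": 0, "ax": 0, "ay": 0, "az": 0, "claw": -1}
    - {"dx": 0, "dy": 0, "dz": 0, "ax": 0, "ay": 0, "az": 0, "claw": -1}

```text
t: 6.48
position: [0.4921, -0.2723, 0.204]
ee_rot: [-2.039, 1.57, 2.466]
force: [-0.3, -0.9, -1.3]
finger_gap: 0.0307
```

```bash
python3 snap.py w5
```

```text
6.475 [ 0.4921 -0.2723  0.204 ] [-2.0393  1.5697  2.4658]
```

View pics/w5.png

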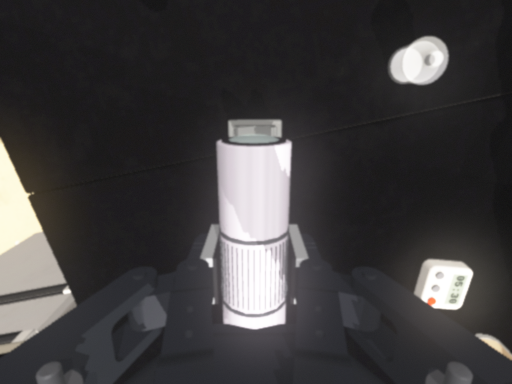

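Run:
```python
from h import *
from rig import env
s=env.sense();print(delta(s,[.545,-.09,.205],goalR(np.radians(-7.9),-1)))
```

```text
(array([-0.008,  0.073, -0.946]), array([-0.044, -0.001,  0.001]))
```

move_arm:
  deltas:
    - {"dx": 0, "dy": 0.013, "dz": -0.1, "ax": -0.009, "ay": 0, "az": 0, "claw": -1}
    - {"dx": 0, "dy": 0.015, "dz": -0.2, "ax": -0.009, "ay": 0, "az": 0, "claw": -1}
    - {"dx": 0, "dy": 0.015, "dz": -0.25, "ax": -0.009, "ay": 0, "az": 0, "claw": -1}
    - {"dx": 0, "dy": 0.015, "dz": -0.25, "ax": -0.009, "ay": 0, "az": 0, "claw": -1}
    - {"dx": 0, "dy": 0.015, "dz": -0.146, "ax": -0.008, "ay": 0, "az": 0, "claw": -1}
    - {"dx": 0, "dy": 0, "dz": 0, "ax": 0, "ay": 0, "az": 0, "claw": -1}
    - {"dx": 0, "dy": 0, "dz": 0, "ax": 0, "ay": 0, "az": 0, "claw": -1}
    - {"dx": 0, "dy": 0, "dz": 0, "ax": 0, "ay": 0, "az": 0, "claw": -1}

```text
t: 7.52
position: [0.5398, -0.0904, 0.204]
ee_rot: [-0.751, 1.57, -2.462]
force: [-0.3, -0.7, -1.4]
finger_gap: 0.0308
```

```bash
python3 snap.py w6
```

```text
7.525 [ 0.5398 -0.0904  0.204 ] [-0.7506  1.5698 -2.4618]
```

View pics/w6.png

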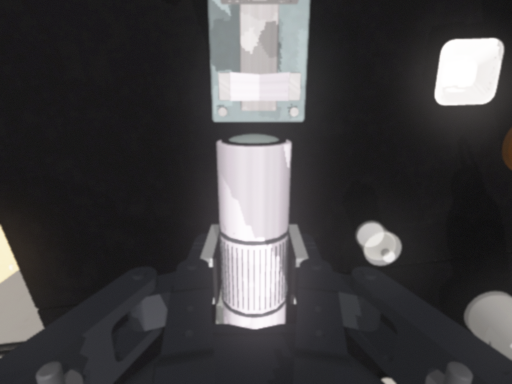

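move_arm:
  deltas:
    - {"dx": -0.15, "dy": 0, "dz": 0, "ax": 0, "ay": 0, "az": 0, "claw": -1}
    - {"dx": -0.2, "dy": 0, "dz": 0, "ax": 0, "ay": 0, "az": 0, "claw": -1}
    - {"dx": -0.1, "dy": 0, "dz": 0, "ax": 0, "ay": 0, "az": 0, "claw": -1}
    - {"dx": 0, "dy": 0, "dz": 0, "ax": 0, "ay": 0, "az": 0, "claw": -1}
    - {"dx": 0, "dy": 0, "dz": 0, "ax": 0, "ay": 0, "az": 0, "claw": -1}
    - {"dx": 0, "dy": 0, "dz": 0, "ax": 0, "ay": 0, "az": 0, "claw": -1}

```text
t: 8.32
position: [0.5395, -0.0892, 0.293]
ee_rot: [-1.569, 1.568, 3.005]
force: [-0.3, -0.4, -1.6]
finger_gap: 0.0309
```

```bash
python3 snap.py w7;python3 -c "
import cv2
a=cv2.imread('pics/w7.png')[0:145,190:320];cv2.imwrite('pics/w7c.png',cv2.resize(a,None,fx=4,fy=4,interpolation=2))"
```

```text
8.325 [ 0.5395 -0.0892  0.293 ] [-1.5692  1.5681  3.0047]
```

View pics/w7c.png

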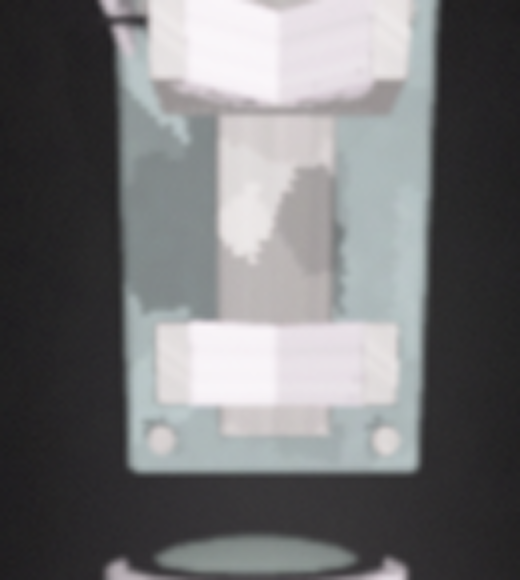

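```bash
python3 - <<'E'
from h import *
import pickle
from rig import cams
s=pickle.load(open("pics/w7.pkl","rb"));m=cams.camera_model("wrist");T=wristT(s,m)
f=lambda L:np.array(L)/4-.375+[190,0]
P=onz(m,f([[157,405],[398,405],[157,323],[397,323],[150,80],[406,80]]),.082,T)
print(P.round(4)); w=np.linalg.norm(P[1::2]-P[::2],axis=1);print("w",w)
M=(P[::2]+P[1::2])/2;print(M.round(4),np.linalg.norm(np.diff(M,axis=0),axis=1))
v=M[2]-M[0];v/=np.linalg.norm(v);print("yaw",np.degrees(np.arctan2(-v[0],v[1])), "centre", (M+v*np.array([[.052],[.030],[-.030]])).round(4))
B=onz(m,f([[127,472],[420,472],[118,80],[433,80]]),.014,T);print(B.round(4),np.linalg.norm(B[0]-B[1]));mb=(B[0]+B[1])/2;vb=(B[2]+B[3]-B[0]-B[1]);vb/=np.linalg.norm(vb);print("base centre",mb+.075*vb,"yaw",np.degrees(np.arctan2(-vb[0],vb[1])))
A=onz(m,f([[277,405],[276,323],[279,108],[279,15]]),.0574,T);print("apex",A.round(4))
# barrel in gripper
g=cv2.imread("pics/w7.png")
E
python3 -c "
import cv2
a=cv2.imread('pics/w7.png')[120:340,190:320];cv2.imwrite('pics/w7d.png',cv2.resize(a,None,fx=2.7,fy=2.7,interpolation=2))"
```

```text
[[ 0.5208 -0.0153  0.082 ]
 [ 0.5883 -0.0247  0.082 ]
 [ 0.5244  0.0063  0.082 ]
 [ 0.5903 -0.0029  0.082 ]
 [ 0.5323  0.0658  0.082 ]
 [ 0.5988  0.0565  0.082 ]]
w [0.06809107 0.06651178 0.06714031]
[[ 0.5546 -0.02    0.082 ]
 [ 0.5573  0.0017  0.082 ]
 [ 0.5655  0.0612  0.082 ]] [0.0218299  0.06004607]
yaw -7.713031476754232 centre [[0.5615 0.0316 0.082 ]
 [0.5613 0.0314 0.082 ]
 [0.5615 0.0314 0.082 ]]
[[ 0.5012 -0.0356  0.014 ]
 [ 0.6011 -0.0495  0.014 ]
 [ 0.5188  0.0834  0.014 ]
 [ 0.6169  0.0697  0.014 ]] 0.100823625926356
base centre [0.56154477 0.03171519 0.014     ] yaw -7.977576900616919
apex [[ 0.5547 -0.0202  0.0574]
 [ 0.5575  0.003   0.0574]
 [ 0.566   0.0597  0.0574]
 [ 0.5691  0.0826  0.0574]]
```

View pics/w7d.png

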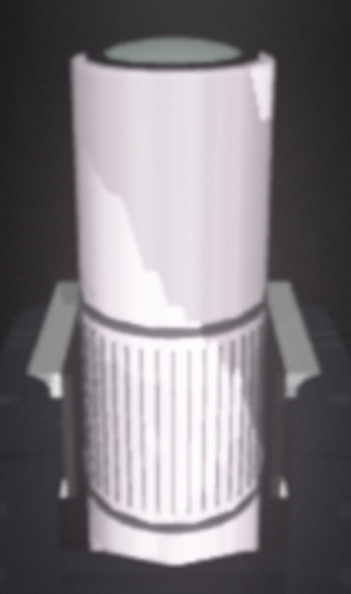

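Run:
```python
from h import *
from rig import cams,env
m=cams.camera_model("wrist");Tc=m["tool_from_camera"]
f,cx,cy=K(m)
for c,r in ((254.2,144.4),(254.5,241.1),(255,314.8)):
    d=Tc[:3,:3]@[(c-cx)/f,-(r-cy)/f,-1]; o=Tc[:3,3]; k=(-.0235-o[0])/d[0]; print((o+k*d).round(4))
s=env.sense();print(s["position"],s["force"])
```

```text
[-0.0235  0.0002 -0.0575]
[-0.0235  0.0003 -0.0176]
[-0.0235  0.0006  0.019 ]
[ 0.53970646 -0.08916228  0.29314848] [ 0.86160519  0.89977401 -0.98166513]
```

Run:
```python
from h import *
from rig import env
s=env.sense();Rg=goalR(np.radians(-7.85),-1)
print(delta(s,np.array([.5614,.0315,.13])-Rg@[0,.0003,.0005],Rg))
```

```text
(array([ 0.816,  0.025, -0.615]), array([-0.001,  0.   ,  0.001]))
```

move_arm:
  deltas:
    - {"dx": 0.05, "dy": 0.006, "dz": -0.115, "ax": 0, "ay": 0, "az": 0, "claw": -1}
    - {"dx": 0.1, "dy": 0.007, "dz": -0.2, "ax": 0, "ay": 0, "az": 0.001, "claw": -1}
    - {"dx": 0.15, "dy": 0.006, "dz": -0.2, "ax": 0, "ay": 0, "az": 0, "claw": -1}
    - {"dx": 0.2, "dy": 0.006, "dz": -0.1, "ax": 0, "ay": 0, "az": 0, "claw": -1}
    - {"dx": 0.2, "dy": 0, "dz": 0, "ax": 0, "ay": 0, "az": 0, "claw": -1}
    - {"dx": 0.1, "dy": 0, "dz": 0, "ax": 0, "ay": 0, "az": 0, "claw": -1}
    - {"dx": 0, "dy": 0, "dz": 0, "ax": 0, "ay": 0, "az": 0, "claw": -1}
    - {"dx": 0, "dy": 0, "dz": 0, "ax": 0, "ay": 0, "az": 0, "claw": -1}
    - {"dx": 0, "dy": 0, "dz": 0, "ax": 0, "ay": 0, "az": 0, "claw": -1}

```text
t: 9.5
position: [0.5633, 0.0319, 0.1354]
ee_rot: [1.718, 1.567, 0.009]
force: [0.8, -0.1, -2.4]
finger_gap: 0.0304
```

```bash
python3 snap.py w8
python3 - <<'E'
from h import *
from rig import env
s=env.sense();Rg=goalR(np.radians(-7.85),-1)
print(s["position"],delta(s,np.array([.5614,.0315,.0725])-Rg@[0,.0003,.0005],Rg))
E
```

```text
9.5 [0.5633 0.0319 0.1354] [1.7184 1.567  0.0091]
[0.56319503 0.03192382 0.13532066] (array([ 0.314, -0.011,  0.001]), array([-0.001, -0.   , -0.002]))
```

View pics/w8.png

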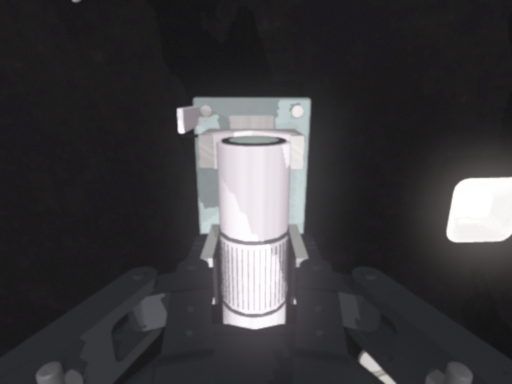

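The far V is at cols 199–303 and row 131. It's aligned with the barrel to about 1–2 mm, so I'll correct that and lower.

move_arm:
  deltas:
    - {"dx": 0.05, "dy": -0.009, "dz": 0, "ax": 0, "ay": 0, "az": -0.002, "claw": -1}
    - {"dx": 0.08, "dy": 0, "dz": 0, "ax": 0, "ay": 0, "az": 0, "claw": -1}
    - {"dx": 0.07, "dy": 0, "dz": 0, "ax": 0, "ay": 0, "az": 0, "claw": -1}
    - {"dx": 0.05, "dy": 0, "dz": 0, "ax": 0, "ay": 0, "az": 0, "claw": -1}
    - {"dx": 0.02, "dy": 0, "dz": 0, "ax": 0, "ay": 0, "az": 0, "claw": -1}
    - {"dx": 0.02, "dy": 0, "dz": 0, "ax": 0, "ay": 0, "az": 0, "claw": -1}
    - {"dx": 0, "dy": 0, "dz": 0, "ax": 0, "ay": 0, "az": 0, "claw": -1}
    - {"dx": 0, "dy": 0, "dz": 0, "ax": 0, "ay": 0, "az": 0, "claw": -1}

```text
t: 10.55
position: [0.5609, 0.0322, 0.0766]
ee_rot: [-1.813, 1.57, 2.761]
force: [-0.4, 0.7, -1.0]
finger_gap: 0.0307
```

move_arm:
  deltas:
    - {"dx": 0.01, "dy": 0, "dz": 0, "ax": 0, "ay": 0, "az": 0, "claw": -1}
    - {"dx": 0.005, "dy": 0, "dz": 0, "ax": 0, "ay": 0, "az": 0, "claw": -1}
    - {"dx": 0, "dy": 0, "dz": 0, "ax": 0, "ay": 0, "az": 0, "claw": -1}
    - {"dx": 0, "dy": 0, "dz": 0, "ax": 0, "ay": 0, "az": 0, "claw": -1}

```text
t: 11.05
position: [0.5609, 0.0322, 0.0734]
ee_rot: [-1.764, 1.57, 2.81]
force: [1.1, -0.1, -1.2]
finger_gap: 0.0313
```

```bash
python3 snap.py w9;  python3 -c "
import numpy as np
from rig import env
s=env.sense();print(s['force'],s['ft_torque'])"
```

```text
11.05 [0.5609 0.0322 0.0734] [-1.7644  1.5698  2.8096]
[ 0.39651698  0.09244082 -0.80531911] [ 0.02035793 -0.16140433 -0.08270201]
```

View pics/w9.png

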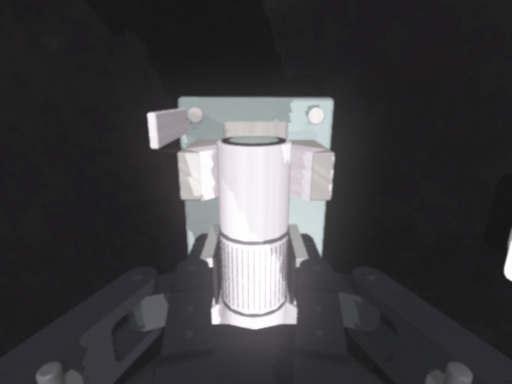

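Run:
```python
from h import *
from rig import cams
import pickle
s=pickle.load(open("pics/w9.pkl","rb"));m=cams.camera_model("wrist");T=wristT(s,m);Ti=np.linalg.inv(toolT(s))
def tl(px,z): P=onz(m,px,z,T); return (P@Ti[:3,:3].T+Ti[:3,3]).round(4)
print(tl([[180,151],[333,151]],.082), tl([[192,141],[320,141]],.082),tl([[182,198],[331,198]],.082)); print(tl([[254.5,144],[254.5,238]],.097))
a=cv2.imread('pics/w9.png')[90:260,140:350];cv2.imwrite('pics/w9c.png',cv2.resize(a,None,fx=3.5,fy=3.5,interpolation=2))
```

```text
[[-0.0086 -0.0314 -0.0523]
 [-0.0086  0.0337 -0.0524]] [[-0.0086 -0.0261 -0.0566]
 [-0.0086  0.0279 -0.0566]] [[-0.0086 -0.0321 -0.0311]
 [-0.0086  0.0345 -0.0312]]
[[-0.0236  0.0003 -0.0576]
 [-0.0236  0.0003 -0.0191]]
```

View pics/w9c.png

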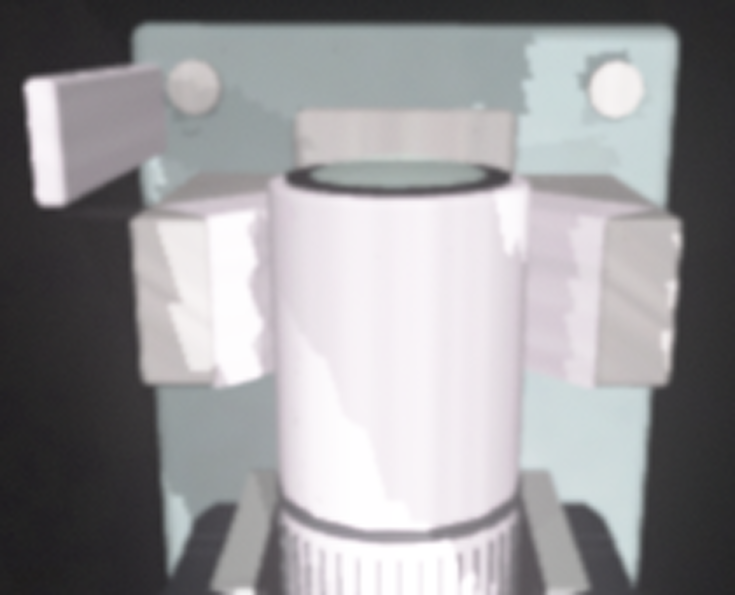

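move_arm:
  deltas:
    - {"dx": 0.003, "dy": 0.004, "dz": 0, "ax": 0, "ay": 0, "az": 0, "claw": -1}
    - {"dx": 0.003, "dy": 0, "dz": 0, "ax": 0, "ay": 0, "az": 0, "claw": -1}
    - {"dx": 0, "dy": 0, "dz": 0, "ax": 0, "ay": 0, "az": 0, "claw": -1}
    - {"dx": 0, "dy": 0, "dz": 0, "ax": 0, "ay": 0, "az": 0, "claw": -1}

```text
t: 11.6
position: [0.5614, 0.0321, 0.0722]
ee_rot: [-1.642, 1.569, 2.932]
force: [-0.5, 0.2, 1.8]
finger_gap: 0.031
```

move_arm:
  deltas:
    - {"dx": 0, "dy": 0, "dz": 0, "ax": 0, "ay": 0, "az": 0, "claw": -0.1}
    - {"dx": 0, "dy": 0, "dz": 0, "ax": 0, "ay": 0, "az": 0, "claw": 0.3}
    - {"dx": 0, "dy": 0, "dz": 0, "ax": 0, "ay": 0, "az": 0, "claw": 0.5}
    - {"dx": 0, "dy": 0, "dz": 0, "ax": 0, "ay": 0, "az": 0, "claw": 0.5}
    - {"dx": 0, "dy": 0, "dz": 0, "ax": 0, "ay": 0, "az": 0, "claw": 0.5}

```text
t: 12.22
position: [0.5614, 0.0321, 0.072]
ee_rot: [-1.584, 1.569, 2.99]
force: [-0.1, 0.3, -0.8]
finger_gap: 0.0639
```

```bash
python3 snap.py w10; python3 -c "
import cv2
from rig import env,cams
s=env.sense();print(s['force'],s['position'],s['finger_gap'])
a=cv2.imread('pics/w10.png')[90:340,140:370];cv2.imwrite('pics/w10c.png',cv2.resize(a,None,fx=2.4,fy=2.4,interpolation=2))"
```

```text
12.225 [0.5614 0.0321 0.072 ] [-1.5842  1.5691  2.9899]
[0.21280738 0.7163531  0.53513962] [0.56140854 0.03212136 0.07207798] 0.06352284588604844
```

View pics/w10c.png

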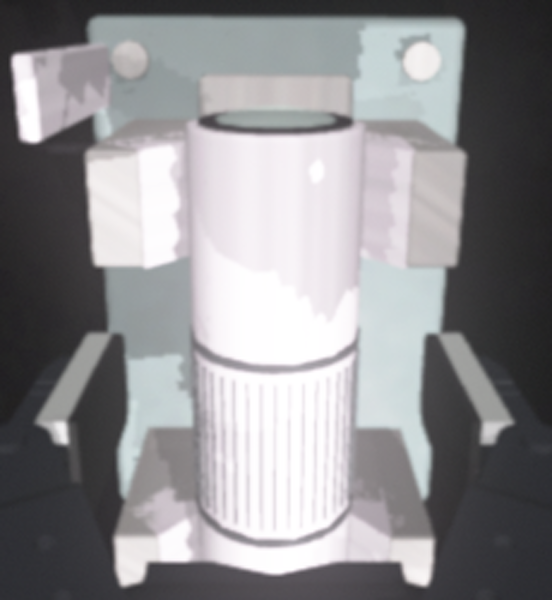

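The barrel is seated in both V's and centred. Next I'll retract, shut the fingers and press on the middle of the band with the fingertips, so the barrel stays free to bear on all four faces.

move_arm:
  deltas:
    - {"dx": -0.05, "dy": 0, "dz": 0, "ax": 0, "ay": 0, "az": 0, "claw": 0.5}
    - {"dx": -0.1, "dy": 0, "dz": 0, "ax": 0, "ay": 0, "az": 0, "claw": 0.5}
    - {"dx": -0.1, "dy": 0, "dz": 0, "ax": 0, "ay": 0, "az": 0, "claw": 0.5}
    - {"dx": -0.05, "dy": 0, "dz": 0, "ax": 0, "ay": 0, "az": 0, "claw": 0.5}
    - {"dx": 0, "dy": 0, "dz": 0, "ax": 0, "ay": 0, "az": 0, "claw": -1}
    - {"dx": 0, "dy": 0, "dz": 0, "ax": 0, "ay": 0, "az": 0, "claw": -1}
    - {"dx": 0, "dy": 0, "dz": 0, "ax": 0, "ay": 0, "az": 0, "claw": -1}
    - {"dx": 0, "dy": 0, "dz": 0, "ax": 0, "ay": 0, "az": 0, "claw": -1}
    - {"dx": 0, "dy": 0, "dz": 0, "ax": 0, "ay": 0, "az": 0, "claw": -1}
    - {"dx": 0, "dy": 0, "dz": 0, "ax": 0, "ay": 0, "az": 0, "claw": -1}
  squeeze: 30

```text
t: 13.52
position: [0.5615, 0.0321, 0.132]
ee_rot: [-1.595, 1.569, 2.979]
force: [-0.5, -0.2, 1.1]
finger_gap: 0.0001
```

```bash
python3 snap.py w11; python3 -c "
from h import *
from rig import env,cams
import pickle
s=env.sense();print(s['force'],s['position'],s['finger_gap'])
print(delta(s,[.5614,.0315,.107],goalR(np.radians(-7.85),-1)))
"
```

```text
13.525 [0.5615 0.0321 0.132 ] [-1.5948  1.5691  2.9794]
[-0.02626026  0.06308529 -0.2655334 ] [0.56146687 0.03212573 0.13202285] -0.00021475414552176857
(array([0.125, 0.   , 0.003]), array([-0.001, -0.   ,  0.001]))
```

View pics/w11.png

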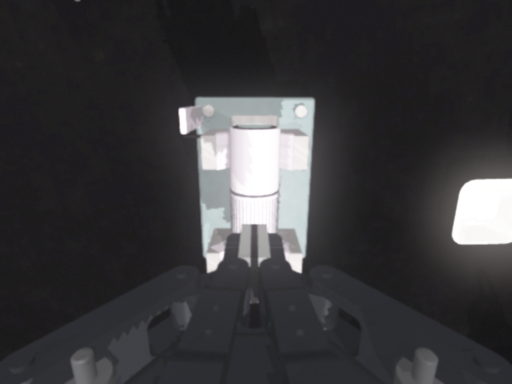

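move_arm:
  deltas:
    - {"dx": 0.05, "dy": 0, "dz": 0, "ax": 0, "ay": 0, "az": 0, "claw": -1}
    - {"dx": 0.05, "dy": 0, "dz": 0, "ax": 0, "ay": 0, "az": 0, "claw": -1}
    - {"dx": 0.015, "dy": 0, "dz": 0, "ax": 0, "ay": 0, "az": 0, "claw": -1}
    - {"dx": 0.01, "dy": 0, "dz": 0, "ax": 0, "ay": 0, "az": 0, "claw": -1}
    - {"dx": 0, "dy": 0, "dz": 0, "ax": 0, "ay": 0, "az": 0, "claw": -1}
    - {"dx": 0, "dy": 0, "dz": 0, "ax": 0, "ay": 0, "az": 0, "claw": -1}

```text
t: 14.32
position: [0.5617, 0.0321, 0.1073]
ee_rot: [-1.821, 1.57, 2.753]
force: [0.4, 0.4, 0.4]
finger_gap: 0.0004
```

move_arm:
  deltas:
    - {"dx": 0.01, "dy": 0, "dz": 0, "ax": 0, "ay": 0, "az": 0, "claw": -1}
    - {"dx": 0.005, "dy": 0, "dz": 0, "ax": 0, "ay": 0, "az": 0, "claw": -1}
    - {"dx": 0, "dy": 0, "dz": 0, "ax": 0, "ay": 0, "az": 0, "claw": -1}
    - {"dx": 0, "dy": 0, "dz": 0, "ax": 0, "ay": 0, "az": 0, "claw": -1}

```text
t: 14.82
position: [0.5618, 0.0321, 0.1043]
ee_rot: [-1.882, 1.57, 2.692]
force: [0.2, -0.3, 3.9]
finger_gap: -0.0001
```

move_arm:
  deltas:
    - {"dx": 0.008, "dy": 0, "dz": 0, "ax": 0, "ay": 0, "az": 0, "claw": -1}
    - {"dx": 0.008, "dy": 0, "dz": 0, "ax": 0, "ay": 0, "az": 0, "claw": -1}
    - {"dx": 0, "dy": 0, "dz": 0, "ax": 0, "ay": 0, "az": 0, "claw": -1}
    - {"dx": 0, "dy": 0, "dz": 0, "ax": 0, "ay": 0, "az": 0, "claw": -1}

```text
t: 15.32
position: [0.5618, 0.0321, 0.1013]
ee_rot: [-2.018, 1.57, 2.556]
force: [0.3, 0.9, 6.9]
finger_gap: 0.0001
```

```bash
python3 snap.py w12
python3 - <<'E'
import cv2,numpy as np
from rig import env,cams
s=env.sense();print(s['force'],s['ft_torque'],s['position'])
im=cams.grab_frame("scene")[:,:,::-1];cv2.imwrite("pics/scene1.png",im)
a=cv2.resize(im[160:260,170:290],None,fx=5,fy=5,interpolation=2)
cv2.imwrite("pics/scene1c.png",a); w=cv2.imread("pics/w12.png")[80:320,120:390];cv2.imwrite("pics/w12c.png",cv2.resize(w,None,fx=2.4,fy=2.4,interpolation=2))
E
```

```text
15.325 [0.5618 0.0321 0.1013] [-2.0181  1.57    2.556 ]
[ 0.13260639 -0.39371902  6.3209348 ] [ 0.0279084   0.09717682 -0.02498058] [0.56184446 0.0321184  0.10133377]
```

View pics/w12c.png

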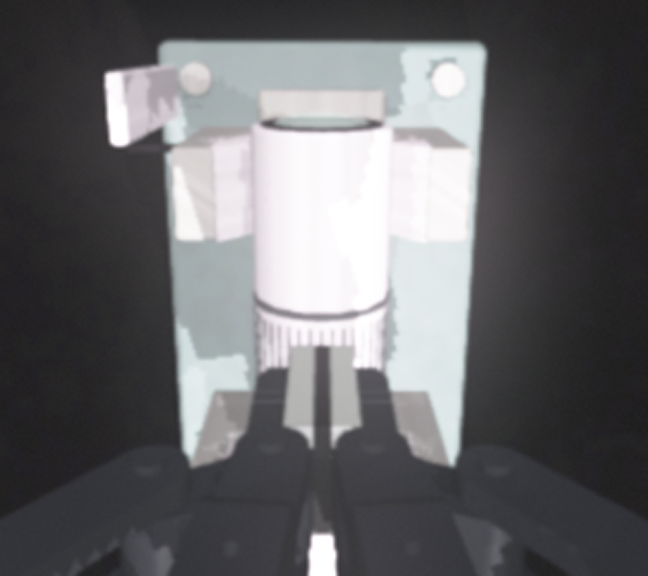

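View pics/scene1c.png

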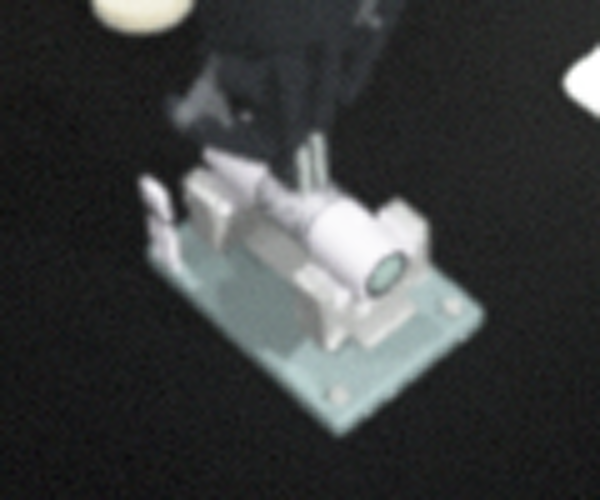

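The wrist view shows the barrel seated symmetrically between the V cheeks (crop cols 173–471, barrel 254–390). The fingertips are on the band, and the scene view shows the barrel protruding slightly past both V's. I'll push a touch more and average the force.

move_arm:
  deltas:
    - {"dx": 0.003, "dy": 0, "dz": 0, "ax": 0, "ay": 0, "az": 0, "claw": -1}
    - {"dx": 0, "dy": 0, "dz": 0, "ax": 0, "ay": 0, "az": 0, "claw": -1}
    - {"dx": 0, "dy": 0, "dz": 0, "ax": 0, "ay": 0, "az": 0, "claw": -1}
    - {"dx": 0, "dy": 0, "dz": 0, "ax": 0, "ay": 0, "az": 0, "claw": -1}

```text
t: 15.92
position: [0.5619, 0.0321, 0.1008]
ee_rot: [-2.129, 1.57, 2.445]
force: [-1.1, -0.2, 7.9]
finger_gap: 0.0001
```

Run:
```python
from h import *
from rig import env,cams
import pickle
F=[];Z=[]
for i in range(12):
    s=env.sense();im=cams.grab_frame("wrist" if i<8 else "top");F.append(s["force"]);Z.append(s["position"][2])
    if i==7: cv2.imwrite("pics/w13.png",im[:,:,::-1]);pickle.dump(s,open("pics/w13.pkl","wb"))
    if i==11: cv2.imwrite("pics/top1.png",im[:,:,::-1])
print(np.mean(F,0),np.std(F,0),np.mean(Z),s["t"])
# band line & rim on barrel, V corners for w11 (unpressed) and w13
for n in ("w11","w13"):
    a=cv2.imread(f"pics/{n}.png")[80:250,170:340];cv2.imwrite(f"pics/{n}v.png",cv2.resize(a,None,fx=3.4,fy=3.4,interpolation=2))
a,b=[cv2.imread(f"pics/{n}v.png") for n in ("w11","w13")]
cv2.imwrite("pics/cmp.png",cv2.resize(np.hstack([a,b]),(800,400)))
```

```text
[-0.65771512 -0.00965474  7.94497656] [0.33707708 0.45368635 0.4375043 ] 0.1008189749539412 16.475
```

View pics/cmp.png

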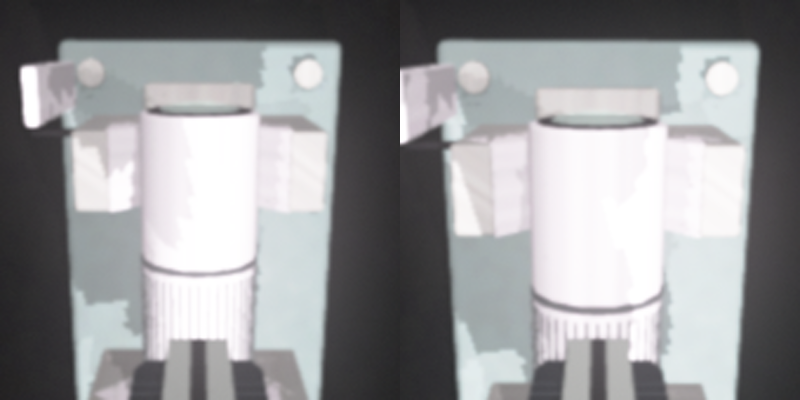

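View pics/w13v.png

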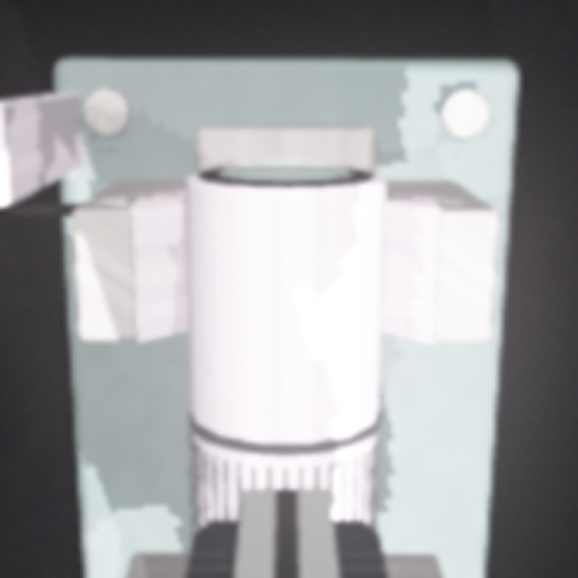

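Run:
```python
from h import *
from rig import cams
from scipy.optimize import brentq
import pickle
m=cams.camera_model("wrist")
def W(n,l,r,row): 
    s=pickle.load(open(f"pics/{n}.pkl","rb"));T=wristT(s,m)
    f=lambda z:np.linalg.norm(np.diff(onz(m,[[l,row],[r,row]],z,T),axis=0))-.068
    return brentq(f,.0,.12), onz(m,[[(l+r)/2,row]],.079,T)
k=400/170
# far/near corners from the crops
print(W("w11",170+72/k,170+327/k,80+132/k),W("w11",170+76/k,170+323/k,80+211/k))
print(W("w13",170+74/3.4,170+498/3.4,80+212/3.4),W("w13",170+83/3.4,170+495/3.4,80+341/3.4))
a=cv2.imread("pics/top1.png")[155:255,150:400];cv2.imwrite("pics/top1c.png",cv2.resize(a,None,fx=3.2,fy=3.2,interpolation=2))
```

```text
(0.07974369591989403, array([[0.56904801, 0.08245496, 0.079     ]])) (0.0800599783000998, array([[0.56607974, 0.06091914, 0.079     ]]))
(0.0736586603670403, array([[0.56913454, 0.08314628, 0.079     ]])) (0.0751657252035299, array([[0.56676186, 0.06250594, 0.079     ]]))
```

View pics/top1c.png

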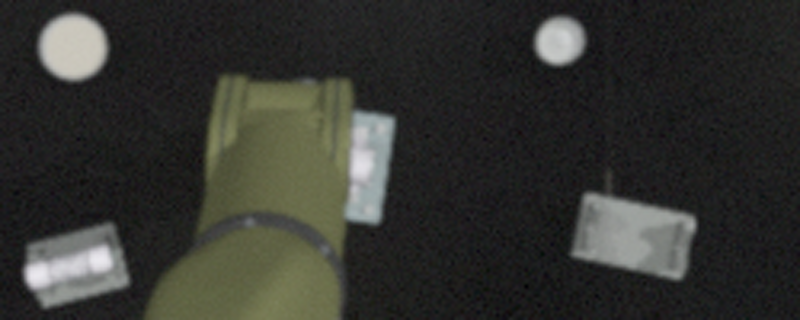

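The force is 7.9 N, the V has dropped about 5.5 mm by camera, and the tip travel is about 6 mm. These agree, so I'll hand in.

```bash
python3 -c "
from rig import env,hand_in
print(env.sense()['force']);print(hand_in())"
```

```text
[ 0.01119692 -0.05443368  8.91529225]
the job is handed in; nothing more can be done
None
```

I moved the long barrel from its rest into the V-block, centred endwise to within about 1 mm. I then let go so it could settle on its own, and pressed down on its middle band with the shut fingertips. The job was handed in at about 16.5 s, with the arm still pressing.

- **Press depth:** the average push was 7.9 N (±0.4), with a last single reading of 8.9 N. Fingertip travel put the V-block about 6 mm down and the camera about 5.5 mm, so all of these fall inside the 3–9 mm band. The scale lines were too fine to make out, so I judged the pointer from these numbers and did not read it directly.
- **Seating:** the barrel sat evenly between the sides of the far V in the wrist pictures. Lateral force was under 1 N. The scene picture shows the barrel sticking out slightly past the V at each end.
- **Other objects:** the short barrel, petri dish and bottle look undisturbed in the last top view. That crop did not include the weigh boat, but the arm did not go near it.
- **Disagreements:** the top and wrist cameras differed by 3–4 mm on the barrel and about 2 mm on the stand. I used the wrist measurements, which matched the known sizes.

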